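# Lock the screen frame on its inclined rest with a hair-pin cotter

## Robot

A 6-joint arm with a two-finger parallel gripper is mounted at the origin on the work surface. World frame = base frame: x ahead of the robot, y to its left, z up, the work surface at z = 0. Lengths are in m, angles in rad, forces in N, time in s.
With the tool pointing down it reaches from about 0.35 to 0.95 m from the base axis. Payload 17.4 kg.
Tool frame: the origin (TCP) lies at the very end of the fingers, on their centre line; the grasp point (between the pads) lies 19 mm behind it; z points along the fingers, y is the line along which they close (so a half turn about z gives the same grasp; the last joint's range is limited). The gripper opens to 93 mm and grips with 3 to 60 N. Pads are 15 mm wide; open, the fingers measure 128 mm over their backs; the gripper's body (75 mm by 188 mm) begins 65 mm behind the grasp point.
Start: joints at [1.227, 0.116, 1.442, -0, 1.584, -0.038], TCP at [0.203, 0.644, 0.219] pointing down, gripper open.
Joint ranges: [-2.83, 2.83], [-0.83, 2.19], [0.07, 2.5], [-1.14, 4.28], [0.01, 3], [-2.97, 2.97]. Speed limits (rad/s): [1.89, 1.89, 2.22, 3.14, 3.14, 3.14].

## Interface

Orientations are given as a unit quaternion [w, x, y, z].
In Python, from plant import * gives the robot as it stands.
- The arm moves only by the tool drive_tool, never from a script. Its argument "plan" is a list of rows, each a list of 4 numbers: the shift along the tool's x, y, z in cm, then the turn about the tool's z in rad. In form: [[dx, dy, dz, yaw], ...]. A call has 1 to 12 rows; each row is the pose to reach, as a shift and turn from the pose commanded when the call began, along the tool's axes at that moment; what a row does not reach only later rows make up. A row lasts 1/8 s, in which the tool goes at most 62.5 mm and 10.7 degrees, less where a joint would pass 70% of its speed; a pose out of reach is approached as far as the arm can. A call with a gripper value outside its range is refused whole. "jaw" is the finger opening in cm, from 0 to 9.3, set as the call begins (left out, the last holds). The fingers move at their own pace and stop on an object; "grip_force" is the grip in N (left out, the last holds). Time passes only in rows, so rows that repeat a pose let the fingers close. It gives the time, the measured TCP pose, the force, the opening and the grip force at its end, in the units of the state.
- observe(): the state, without advancing time (a new reading comes with each control period).
- camera(name): name is "scene" or "side" or "wrist"; returns the picture (400x640x3 uint8, blue, green, red); there is no depth.
- camera_info(name): a dict with "camera_matrix" (3x3 intrinsics, pixels), "position" and "rotation" of the camera in the world. Camera axes: x right, y up, looking along -z (the intrinsics and any distortion apply to the point x, -y, -z); pixel columns grow to the right and rows downward; lengths in m; the calibration is good to about 2 mm. The wrist camera is an equidistant fisheye: a pixel r from the principal point sees the ray r / f radians off the axis. A picture is of the moment at which its call begins: read the wrist's pose just before it. camera_info takes no time and is no camera call; for the wrist camera it gives the pose at the moment of the call.
- finish_job(): hands the job in; it is judged then, once.
Trained networks look in the newest picture that a camera, given by its name, has taken for a name from the list of things; names that differ only in an ending like _2 or _b are one class to them, and where a whole thing is asked for, a point or a joint stands for the part that bears it (a point fixed in the world has none). Each returns a list of dicts, best first, with "score" (0 to 1); they miss things now and then, are a little off and sometimes report something else, mostly with a low value. They report only what shows in the picture. A call takes as long as a camera call. They do not tell look-alikes from the thing itself.
- find_in(name, camera): "rect" ([left, top, right, bottom] in pixels, round what is visible of it).
- spot_point(name, camera): "at" ([column, row] in pixels: a listed point, or the origin of a listed thing).
The state is a dict: "t": time; "qpos": joint angles; "qd": joint speeds; "tau": joint torques, N m; "eef_pos": TCP position; "tcp_rot": TCP orientation; "ft_force": force on the tool from outside, world axes, zero at the start; "ft_torque": the same for the moment, N m; "width": opening from 0.0 (shut) to 1.0 (fully open); "grip_force": force on a finger pad.
Only numpy, scipy, OpenCV 4.12 (cv2) and the standard library are available. Lean on these libraries where they do the work, as an engineer would, in place of code of your own. Each camera call takes 0.05 s, during which the arm holds its last target. There are 200 camera calls.

## Task

Swing the blue clamp bar fully down over the screen frame so that its fork sits round the leaning stud. Then push the hair-pin cotter's straight leg through the stud's cross hole until its spring leg snaps over the stud, fully home and lying square across the leaning stud, and let go of it. Leave everything else on the bench where it stands.

Things in the scene. Friction and masses are not known exactly. Their poses are not given: they have to be found in the camera images.
- stud: Steel stud (round pin, 32 mm diameter) on the inclined rest. Origin: centre of its cross hole, 150 mm above the table. z runs up the stud, which leans 28 deg from vertical towards its -x (roughly to the robot); x runs up the slope; y is level and is the hole's axis. The hole goes right through, 12 by 12 mm, mouths widened 3 mm all round. The stud's top is 22 mm above the hole's centre.
- rest: Fixed plywood screen rest sloping 28 deg; origin on the table straight below the hole, axes: z up, y as the stud's. In the stud's frame its face lies at z = -40 mm, x -165 to 165, y -30 to 280 mm: beyond y = -30 is open air, so the cotter goes in from the -y side. A screen frame (22 mm thick rails, red mesh) lies on it from y = 34 mm on.
- bar (a joint): Angle (rad) of the blue clamp bar: 0 = down, flat on the frame's rail, fork round the stud; grows as it swings up (to 1.3). Hinge axis parallel to the stud's y, through x = 90, z = -15 mm of the stud's frame. Hinge friction holds it where it is left; 5 to 10 N on its pad swings it down to a stop at 0. Bar 6 mm thick, 125 long, y -29 to 29; when down its top is 12 mm below the hole's centre.
- bar_pad (a point): Centre of the top face of the black rubber pad (32 by 36 mm) on the clamp bar, the place to push: 38 mm from the hinge axis along the bar (towards the stud's -x when down), 9 mm above the bar's middle plane. Its z is square to the bar's top face; its x points along the bar to the hinge.
- clip: Hair-pin spring cotter, 147 mm long, 0.15 kg, lying flat. Origin: centre of its red grip (36 mm along x, 30 wide along y, 20 thick along z, flat sides), 10 mm above the table. Then a steel coil 27 mm across (to x = 43.5, 20 thick), then the straight leg, 8 mm thick, along x at y = z = 0 to a round tip at x = 129. The wavy spring leg lies on its +y side in the same plane, out to x = 110, y = 30 mm.
- clip_seat (a point): Point on the straight leg's axis, 59 mm from the cotter's origin along x. It lies at the centre of the stud's hole when the cotter is fully home, with its coil against the stud (1 to 2 mm of play).
- clip_tip (a point): Tip of the cotter's straight leg, 129 mm from its origin along x.
- clip_spring (a joint): Angle (rad) by which the cotter's spring leg is bent outwards: 0 relaxed, 0.08 to 0.16 as its hump (76 mm from the origin along x) rides over the stud's thickest part, near 0 again after the snap behind the stud. Pushing it over takes some 4 to 15 N along the leg.
- tape: a roll of blue tape lying flat, 110 mm across, 48 mm high; origin at the centre of its underside (a bystander).
- ink_red: a closed ink jar with a red label, 76 mm across, 85 mm high; origin at the centre of its underside (a bystander).
- ink_green: a closed ink jar with a green label, 76 mm across, 85 mm high; origin at the centre of its underside (a bystander).
- squeegee: a screen-printing squeegee lying flat, wooden handle and green blade, 200 mm along its y, 70 mm wide, 30 mm high; origin under its centre (a bystander).
- cup: a blue ceramic cup, 80 mm across, 95 mm high; origin at the centre of its underside (a bystander).
Mind the look-alikes: they are no part of the job. Of the things like the clip, leave any that is turquoise; of the rest the larger one is meant.

How it is judged:
By the outcome, as a careful person would: the job done as asked, in the order asked, and still so for the second after the job is handed in, with the robot touching nothing.
It also fails if it takes over 58 s, if anything falls off the work surface, if the arm or the gripper's body presses on something with over 40 N, if the wrist force passes 120 N, or if a joint passes its speed limit or range.

## Working session

There is one attempt and no reset: what is moved stays moved. The work goes in short steps, Python scripts to look and compute and a tool call to move; the robot and the scene stay as the last step left them, time stands still between calls to the robot, and variables do not carry over. Pictures are saved under pics/ and viewed, at most 10 in all, crops included, and the job is handed in when it is done.

Besides the shell and the picture viewer there is one more tool, called after "Call:" as name([rows], argument=value, ...), one row to a line, values as JSON. drive_tool: Moves the arm, as the interface text tells. Its arguments: {"type":"object","properties":{"plan":{"type":"array"},"jaw":{"type":"number"},"grip_force":{"type":"number"}},"required":["plan"]}

```bash
ls; mkdir -p pics; cat > h.py <<'E'
from plant import *
import numpy as np, cv2
from scipy.spatial.transform import Rotation as R
E
python3 - <<'E'
from h import *
a=camera("scene");b=camera("side");
cv2.imwrite("pics/a.png",a);cv2.imwrite("pics/b.png",b)
for c in("scene","side"):
    print(c,camera_info(c))
    for n in("clip","clip_tip","clip_seat","stud","bar_pad","tape","ink_red","ink_green","squeegee","cup"):
        print(n,[(np.round(d["at"]).tolist(),round(d["score"],2)) for d in spot_point(n,c)])
print(observe())
E
```

```text
pics
scene {'camera_matrix': array([[406.43033899,   0.        , 321.06506101],
       [  0.        , 406.43033899, 206.02431214],
       [  0.        ,   0.        ,   1.        ]]), 'position': array([1.10832923, 0.24259505, 0.69725354]), 'rotation': array([0.40911674, 0.1848393 , 0.3784393 , 0.80946996])}
clip [([270.0, 212.0], 0.64), ([296.0, 231.0], 0.5)]
clip_tip [([338.0, 227.0], 0.86), ([383.0, 178.0], 0.74), ([312.0, 195.0], 0.56), ([292.0, 168.0], 0.48)]
clip_seat [([362.0, 182.0], 0.79), ([292.0, 202.0], 0.69)]
stud [([485.0, 281.0], 0.65)]
bar_pad [([485.0, 282.0], 0.82)]
tape [([408.0, 228.0], 0.89)]
ink_red [([245.0, 192.0], 0.97)]
ink_green [([290.0, 321.0], 0.97)]
squeegee [([487.0, 280.0], 0.61), ([228.0, 243.0], 0.55)]
cup [([291.0, 171.0], 0.72)]
side {'camera_matrix': array([[390.78111209,   0.        , 320.16851294],
       [  0.        , 390.78111209, 196.61926605],
       [  0.        ,   0.        ,   1.        ]]), 'position': array([ 0.21275829, -0.77808687,  0.80231618]), 'rotation': array([ 0.88903444,  0.39184081, -0.09953037, -0.21487729])}
clip [([358.0
[... 420 characters left out ...]
)]
cup [([310.0, 352.0], 0.75)]
{'t': 1.1, 'qpos': array([ 1.22718387e+00,  1.15995927e-01,  1.44160964e+00,  3.72843238e-06,
        1.58395760e+00, -3.77917119e-02]), 'qd': array([-0.00026093,  0.00025474,  0.00216002, -0.00092639, -0.00170084,
        0.00033301]), 'tau': array([-4.28154643e-03, -7.21038365e+01, -6.22744632e+01,  7.77658029e-02,
        1.84879760e-02, -4.68349754e-05]), 'eef_pos': array([0.2032332 , 0.64369297, 0.2186429 ]), 'tcp_rot': array([9.64831057e-07, 1.52315162e-01, 9.88331974e-01, 1.48320741e-05]), 'ft_force': array([-0.39805189, -0.07001527,  0.38479665]), 'ft_torque': array([-0.00711319,  0.02883118, -0.01697176]), 'grip_force': 0.0, 'width': 1.00078658843934}
```

```bash
python3 - <<'E'
import cv2
a=cv2.imread("pics/a.png");b=cv2.imread("pics/b.png")
cv2.imwrite("pics/a2.png",cv2.resize(a[100:400,190:590],None,fx=2,fy=2,interpolation=2))
cv2.imwrite("pics/b2.png",cv2.resize(b[80:380,150:550],None,fx=2,fy=2,interpolation=2))
E
```

```text
(no output)
```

View pics/a2.png

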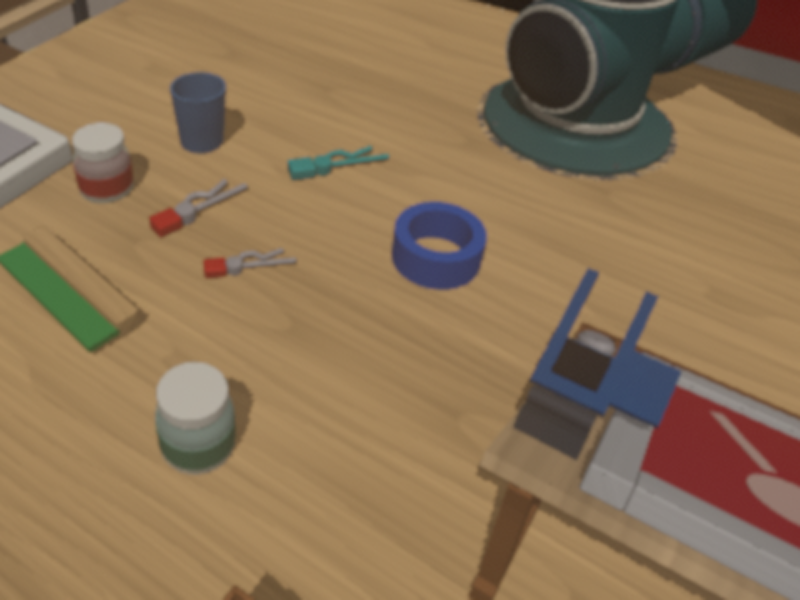

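View pics/b2.png

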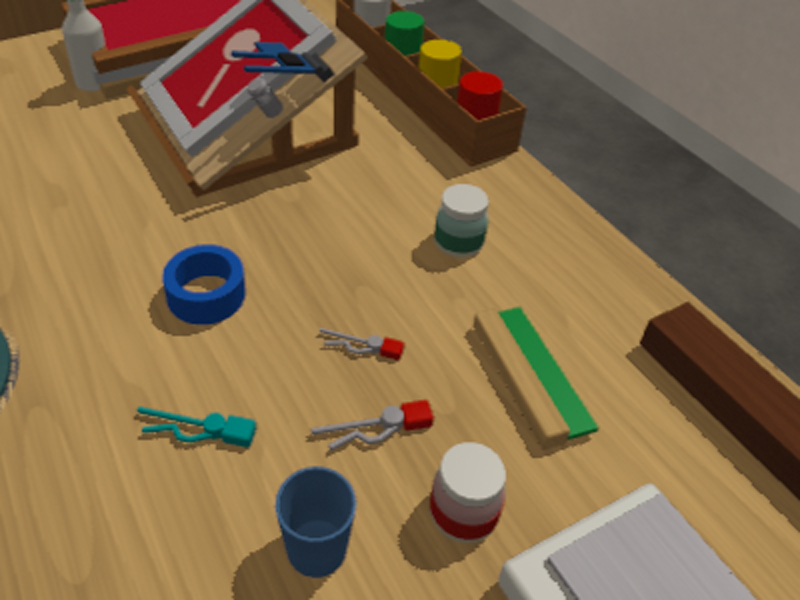

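The larger red cotter is the meant one: side px (358,287) for the grip and (308,295) for the tip; scene (273,210) and (313,193). Its spring leg is towards the cup. The bar is up: pad at side (298,108), scene (485,282); stud at side (282,127).

```bash
cat >> h.py <<'E'
def ray(c,px):
    i=camera_info(c);K=i["camera_matrix"];q=i["rotation"]
    M=R.from_quat(np.r_[q[1:],q[0]]) if np.shape(q)==(4,) else R.from_matrix(q)
    u=(px[0]-K[0,2])/K[0,0];v=(px[1]-K[1,2])/K[1,1]
    if c=="wrist":
        r=np.hypot(u,v)+1e-9; d=np.array([u/r*np.sin(r),-v/r*np.sin(r),-np.cos(r)])
    else: d=np.array([u,-v,-1.])
    d=M.apply(d); return np.array(i["position"]),d/np.linalg.norm(d)
def atz(c,px,z):
    p,d=ray(c,px); return p+d*(z-p[2])/d[2]
def tri(*obs):
    A=np.zeros((3,3));b=np.zeros(3);rs=[ray(*o) for o in obs]
    for p,d in rs:
        P=np.eye(3)-np.outer(d,d);A+=P;b+=P@p
    x=np.linalg.solve(A,b); return x,[np.linalg.norm((np.eye(3)-np.outer(d,d))@(x-p)) for p,d in rs]
E
python3 - <<'E'
from h import *
np.set_printoptions(precision=4,suppress=True)
print("grip",atz("side",(358,287),.01),atz("scene",(271,211),.01))
print("tip",atz("side",(307.5,294.5),.01),atz("scene",(313,193.5),.01))
print("stud",atz("side",(281,127.5),.15), "scene top",atz("scene",(488,273),.15+.022*.88))
print("pad",tri(("side",(298,108)),("scene",(485,282))))
print("ink_g",atz("side",(380,199),0),atz("scene",(290,321),0))
print("tape",atz("side",(253,227),0),"cup",atz("side",(310,352),0),"inkr",atz("side",(380,337),0),"small",atz("side",(344,256),.01))
a=camera("wrist");cv2.imwrite("pics/w.png",a);print(camera_info("wrist"))
E
```

```text
grip [ 0.5519 -0.336   0.01  ] [ 0.5519 -0.3419  0.01  ]
tip [ 0.4346 -0.2997  0.01  ] [ 0.4303 -0.2982  0.01  ]
stud [0.5852 0.1902 0.15  ] scene top [0.5855 0.1953 0.1694]
pad (array([0.6436, 0.1979, 0.2019]), [np.float64(0.00498647067035701), np.float64(0.004986470670357016)])
ink_g [ 0.7815 -0.0902  0.    ] [ 0.7717 -0.0941  0.    ]
tape [ 0.3981 -0.0259  0.    ] cup [ 0.3798 -0.4238  0.    ] inkr [ 0.5312 -0.4633  0.    ] small [ 0.5694 -0.2384  0.01  ]
{'camera_matrix': array([[309.7069,   0.    , 318.1703],
       [  0.    , 309.7069, 201.5696],
       [  0.    ,   0.    ,   1.    ]]), 'position': array([0.1265, 0.6683, 0.3848]), 'rotation': array([ 0.7979, -0.1177, -0.0869,  0.5847])}
```

View pics/w.png

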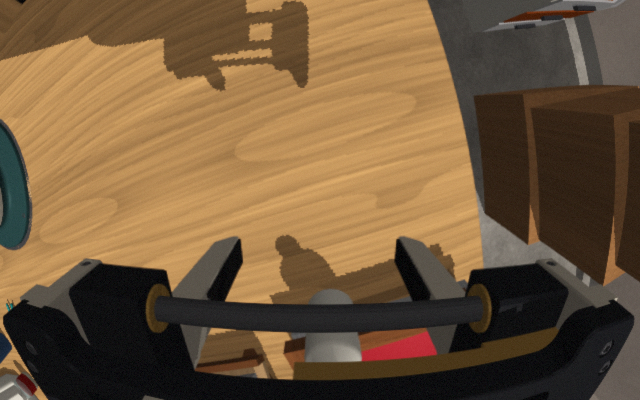

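Call:
drive_tool([
  [0,0,-6,0],
  [-3,-2,-11,0.1],
  [-53,-37,-11,1.13],
  [-53,-37,-11,1.13],
  [-53,-37,-11,1.13],
  [-53,-37,-11,1.13],
  [-53,-37,-11,1.13],
  [-53,-37,-11,1.13],
  [-53,-37,-11,1.13],
  [-53,-37,-11,1.13],
  [-53,-37,-11,1.13],
  [-53,-37,-11,1.13],
], jaw=0)

```text
t: 2.65
eef_pos: [0.5983, 0.129, 0.3286]
tcp_rot: [0.0, 0.658, 0.753, 0.0]
ft_force: [-0.1, 1.4, 0.4]
width: 0.005
grip_force: 0.0
```

Call:
drive_tool([
  [0,0,0,0],
  [0,0,0,0],
])

```text
t: 2.9
eef_pos: [0.597, 0.1316, 0.3287]
tcp_rot: [-0.0, 0.658, 0.753, 0.0]
ft_force: [0.4, 0.3, -0.4]
width: 0.004
grip_force: 0.0
```

```bash
python3 - <<'E'
from h import *
a=camera("wrist");cv2.imwrite("pics/w2.png",a);print(camera_info("wrist"))
for n in("stud","bar_pad"): print(n,[(np.round(d["at"],1).tolist(),round(d["score"],2)) for d in spot_point(n,"wrist")])
E
```

```text
{'camera_matrix': array([[309.70691629,   0.        , 318.17032314],
       [  0.        , 309.70691629, 201.56957112],
       [  0.        ,   0.        ,   1.        ]]), 'position': array([0.58626844, 0.21240734, 0.49499666]), 'rotation': array([ 0.98703756, -0.14547765, -0.01002196,  0.06702739])}
stud [([318.1, 124.5], 0.73)]
bar_pad [([370.6, 134.8], 0.68)]
```

View pics/w2.png

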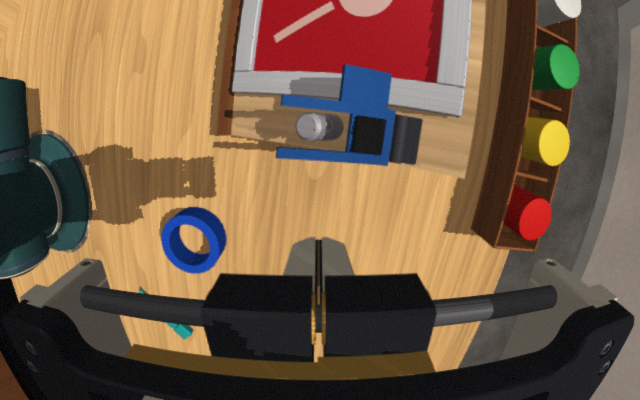

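```bash
cat >> h.py <<'E'
def studR(yaw): # columns x,y,z of the stud frame
    return R.from_euler("z",yaw).as_matrix()@R.from_euler("y",-np.radians(28)).as_matrix()
def onplane(c,px,o,n):
    p,d=ray(c,px); return p+d*((o-p)@n)/(d@n)
E
python3 - <<'E'
from h import *
np.set_printoptions(precision=4,suppress=True)
print("stud c wrist",atz("wrist",(318.1,124.5),.15),"top",atz("wrist",(308.5,126),.1694))
h1=atz("wrist",(417,117),.185);h2=atz("wrist",(408,163),.185);d=h1-h2;print("hinge dir yaw",np.degrees(np.arctan2(-d[0],d[1])),h1,h2)
yaw=0.1;o=np.array([.587,.193,.15])
for i in range(5):
    S=studR(yaw);print(np.degrees(yaw))
    for z,a,b in((-18,(235,92),(463,115)),(-40,(233,136),(465,176))):
        P=[ (S.T@(onplane("wrist",q,o+S[:,2]*z/1e3,S[:,2])-o)) for q in (a,b)]
        e=P[1]-P[0];print(z,P,np.degrees(np.arctan2(e[1],e[0])))
        if z==-18: dy=np.arctan2(e[1],e[0])
    yaw+=dy
print("pad tri",tri(("wrist",(369,135)),("side",(298,108)),("scene",(485,282))))
E
```

```text
stud c wrist [0.5882 0.1977 0.15  ] top [0.5784 0.1956 0.1694]
hinge dir yaw -0.9928951651007493 [0.6868 0.2233 0.185 ] [0.686  0.1744 0.185 ]
5.729577951308233
-18 [array([-0.1395,  0.0452, -0.018 ]), array([ 0.154 ,  0.0274, -0.018 ])] -3.4665375253260615
-40 [array([-0.1636, -0.0196, -0.04  ]), array([ 0.1628, -0.0372, -0.04  ])] -3.092004697412838
2.263040425982171
-18 [array([-0.1429,  0.0382, -0.018 ]), array([ 0.1523,  0.0361, -0.018 ])] -0.4075664742694
-40 [array([-0.1618, -0.0271, -0.04  ]), array([ 0.1645, -0.0272, -0.04  ])] -0.02436725317658279
1.8554739517127712
-18 [array([-0.1432,  0.0374, -0.018 ]), array([ 0.1521,  0.0372, -0.018 ])] -0.047746106693094974
-40 [array([-0.1615, -0.0279, -0.04  ]), array([ 0.1646, -0.026 , -0.04  ])] 0.3354231475508218
1.8077278450196759
-18 [array([-0.1433,  0.0373, -0.018 ]), array([ 0.152 ,  0.0373, -0.018 ])] -0.005589361930667041
-40 [array([-0.1615, -0.028 , -0.04  ]), array([ 0.1647, -0.0259, -0.04  ])] 0.3775619877837497
1.802138483089009
-18 [array([-0.1433,  0.0373, -0.018 ]), array([ 0.152 ,  0.0373, -0.018 ])] -0.0006542560518001511
-40 [array([-0.1615, -0.028 , -0.04  ]), array([ 0.1647, -0.0259, -0.04  ])] 0.3824948003591976
pad tri (array([0.6408, 0.1974, 0.2008]), [np.float64(0.003454451163414017), np.float64(0.0064224320904735545), np.float64(0.0043264163501594175)])
```

Call:
drive_tool([
  [6.0,4.55,3,0.1],
  [6.0,4.55,8,0.1],
  [6.0,4.55,11,0.1],
  [6.0,4.55,11,0.1],
  [6.0,4.55,12.5,0.1],
  [6.0,4.55,13.5,0.1],
  [6.0,4.55,14.2,0.1],
  [6.0,4.55,14.8,0.1],
])

```text
t: 4.05
eef_pos: [0.634, 0.197, 0.1817]
tcp_rot: [-0.0, 0.695, 0.719, 0.0]
ft_force: [-6.9, -0.1, 7.0]
width: 0.001
grip_force: 4.1
```

Call:
drive_tool([
  [0,0,0.3,0],
  [0,0,0.5,0],
])

```text
t: 4.3
eef_pos: [0.634, 0.197, 0.1766]
tcp_rot: [-0.0, 0.695, 0.719, 0.0]
ft_force: [-5.4, -0.2, 5.3]
width: 0.007
grip_force: 3.5
```

Call:
drive_tool([
  [0,0,0.2,0],
  [0,0,0.4,0],
  [0,0,0.5,0],
])

```text
t: 4.68
eef_pos: [0.6346, 0.197, 0.1719]
tcp_rot: [0.0, 0.695, 0.719, 0.001]
ft_force: [-1.5, 1.2, 6.0]
width: 0.004
grip_force: 2.8
```

Call:
drive_tool([
  [0,0,0.15,0],
  [0,0,0.3,0],
])

```text
t: 4.92
eef_pos: [0.6348, 0.197, 0.1713]
tcp_rot: [0.001, 0.695, 0.719, 0.002]
ft_force: [-11.2, -2.9, 29.2]
width: 0.006
grip_force: 15.4
```

Call:
drive_tool([
  [0,0,-6,0],
  [0,0,-10,0],
  [-53.2,-10,-10,-1.21],
  [-53.2,-10,-10,-1.21],
  [-53.2,-10,-10,-1.21],
  [-53.2,-10,-10,-1.21],
  [-53.2,-10,-10,-1.21],
  [-53.2,-10,-10,-1.21],
  [-53.2,-10,-10,-1.21],
  [-53.2,-10,-10,-1.21],
  [-53.2,-10,-7,-1.21],
  [-53.2,-10,-5.5,-1.21],
], jaw=6)

```text
t: 6.42
eef_pos: [0.5516, -0.3414, 0.2211]
tcp_rot: [-0.0, 0.164, 0.986, -0.0]
ft_force: [-0.6, 0.5, -0.5]
width: 0.647
grip_force: 0.0
```

Call:
drive_tool([
  [0,0,0,0],
  [0,0,0,0],
])

```text
t: 6.68
eef_pos: [0.5535, -0.3374, 0.224]
tcp_rot: [0.001, 0.162, 0.987, -0.0]
ft_force: [-0.3, 0.8, -0.2]
width: 0.644
grip_force: 0.0
```

```bash
python3 - <<'E'
from h import *
np.set_printoptions(precision=4,suppress=True)
s=observe();print(s["eef_pos"],s["tcp_rot"],s["qpos"])
a=camera("wrist");cv2.imwrite("pics/w3.png",a)
for n,z in(("clip",.01),("clip_seat",.01),("clip_tip",.01),("ink_red",0)): print(n,[(np.round(d["at"],1).tolist(),round(d["score"],2),atz("wrist",d["at"],z)) for d in spot_point(n,"wrist")])
E
```

```text
[ 0.5535 -0.3374  0.224 ] [ 0.0008  0.1616  0.9869 -0.0003] [-0.5868  0.0557  1.4971  0.0002  1.5872 -1.833 ]
clip [([317.2, 172.2], 0.86, array([ 0.55  , -0.3368,  0.01  ])), ([401.0, 166.2], 0.78, array([ 0.5758, -0.2328,  0.01  ])), ([324.0, 3.6], 0.77, array([ 0.3504, -0.2609,  0.01  ]))]
clip_seat [([416.6, 136.4], 0.93, array([ 0.5447, -0.2026,  0.01  ])), ([315.8, 126.8], 0.86, array([ 0.4956, -0.3204,  0.01  ]))]
clip_tip [([315.5, 72.8], 0.96, array([ 0.4323, -0.2995,  0.01  ])), ([438.4, 100.1], 0.7, array([ 0.5077, -0.1608,  0.01  ]))]
ink_red [([223.2, 193.5], 0.97, array([ 0.5374, -0.4665,  0.    ]))]
```

View pics/w3.png

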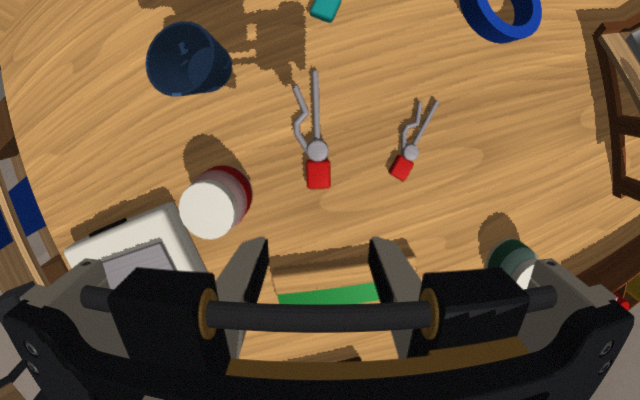

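Call:
drive_tool([
  [0,0,6,-0.02],
  [0,0,12,-0.02],
  [0,0,17,-0.02],
  [0,0,20,-0.02],
  [0,0,21.7,-0.02],
  [0,0,21.7,-0.02],
  [0,0,21.7,-0.02],
])

```text
t: 7.8
eef_pos: [0.5537, -0.3387, 0.0074]
tcp_rot: [0.001, 0.152, 0.988, -0.0]
ft_force: [-0.6, -0.2, 0.8]
width: 0.646
grip_force: 0.0
```

Call:
drive_tool([
  [0,0,0,0],
  [0,0,0,0],
  [0,0,0,0],
  [0,0,0,0],
], jaw=0, grip_force=40)

```text
t: 8.3
eef_pos: [0.553, -0.3383, 0.0058]
tcp_rot: [0.0, 0.152, 0.988, -0.0]
ft_force: [-0.3, 1.1, 2.8]
width: 0.319
grip_force: 40.0
```

Call:
drive_tool([
  [0,0,-5,0],
  [0,0,-11,0],
  [0,0,-17,0],
  [6.6,34.5,-18,1.232],
  [6.6,34.5,-18,1.232],
  [6.6,34.5,-18,1.232],
  [6.6,34.5,-18,1.232],
  [6.6,34.5,-18,1.232],
  [6.6,34.5,-18,1.232],
  [6.6,34.5,-18,1.232],
  [6.6,34.5,-16,1.232],
  [6.6,34.5,-14,1.232],
])

```text
t: 9.8
eef_pos: [0.5934, 0.0101, 0.1435]
tcp_rot: [-0.0, 0.694, 0.72, -0.0]
ft_force: [-0.1, -0.4, -2.1]
width: 0.319
grip_force: 40.0
```

Call:
drive_tool([
  [0,0,0,0],
  [0,0,0,0],
  [0,0,0,0],
])

```text
t: 10.18
eef_pos: [0.5941, 0.0103, 0.1463]
tcp_rot: [0.0, 0.695, 0.719, 0.0]
ft_force: [0.5, 0.2, -1.8]
width: 0.314
grip_force: 40.0
```

```bash
python3 - <<'E'
from h import *
np.set_printoptions(precision=4,suppress=True)
s=observe();print(s["eef_pos"],s["tcp_rot"],s["width"])
for c in("wrist","side","scene"):
    cv2.imwrite(f"pics/{c}4.png",camera(c))
    for n,z in(("stud",.15),("clip",.15),("clip_seat",.15),("clip_tip",.15)): print(c,n,[(np.round(d["at"],1).tolist(),round(d["score"],2),atz(c,d["at"],z)) for d in spot_point(n,c)][:3])
w=cv2.imread("pics/wrist4.png")[40:290,200:440];sd=cv2.imread("pics/side4.png");
w=cv2.resize(w,(400,417))
p=cv2.resize(sd[90:215,220:340],(400,417),interpolation=2)
cv2.imwrite("pics/c4.png",np.hstack([w,p]))
E
```

```text
[0.5941 0.0103 0.1463] [0.0003 0.6953 0.7187 0.0003] 0.31422756870762913
wrist stud []
wrist clip [([299.1, 362.9], 0.88, array([ 0.5836, -0.0807,  0.15  ])), ([318.7, 251.0], 0.84, array([0.5947, 0.0128, 0.15  ])), ([155.6, 359.2], 0.69, array([ 0.4636, -0.0978,  0.15  ]))]
wrist clip_seat [([275.1, 346.5], 0.84, array([ 0.5666, -0.0646,  0.15  ])), ([318.5, 148.9], 0.76, array([0.5926, 0.0717, 0.15  ])), ([125.9, 332.5], 0.75, array([ 0.4418, -0.0727,  0.15  ]))]
wrist clip_tip [([316.2, 21.6], 0.77, array([0.5891, 0.1397, 0.15  ]))]
side stud [([279.9, 126.1], 0.63, array([0.5853, 0.1991, 0.15  ]))]
side clip [([345.0, 252.6], 0.82, array([ 0.5129, -0.3267,  0.15  ])), ([270.7, 293.1], 0.68, array([ 0.333 , -0.3487,  0.15  ])), ([300.8, 147.3], 0.65, array([0.5947, 0.068 , 0.15  ]))]
side clip_seat [([245.0, 287.9], 0.7, array([ 0.2925, -0.3146,  0.15  ])), ([323.7, 248.8], 0.66, array([ 0.4771, -0.2967,  0.15  ])), ([299.2, 146.4], 0.52, array([0.5925, 0.0741, 0.15  ]))]
side clip_tip [([217.9, 281.6], 0.8, array([ 0.2493, -0.2759,  0.15  ])), ([291.2, 137.3], 0.71, array([0.5912, 0.1272, 0.15  ])), ([308.5, 241.0], 0.53, array([ 0.4577, -0.2617,  0.15  ]))]
scene stud [([485.8, 276.0], 0.6, array([0.5752, 0.1928, 0.15  ]))]
scene clip [([294.1, 231.4], 0.72, array([ 0.6841, -0.1456,  0.15  ])), ([386.2, 240.3], 0.67, array([0.6002, 0.0111, 0.15  ])), ([339.7, 184.4], 0.6, array([ 0.5077, -0.1597,  0.15  ]))]
scene clip_seat [([416.7, 247.9], 0.78, array([0.5843, 0.0666, 0.15  ])), ([314.9, 232.1], 0.55, array([ 0.6618, -0.1116,  0.15  ]))]
scene clip_tip [([385.7, 177.7], 0.84, array([ 0.426 , -0.0895,  0.15  ])), ([452.2, 267.4], 0.8, array([0.5907, 0.1385, 0.15  ])), ([337.0, 227.0], 0.71, array([ 0.6248, -0.0853,  0.15  ]))]
```

View pics/c4.png

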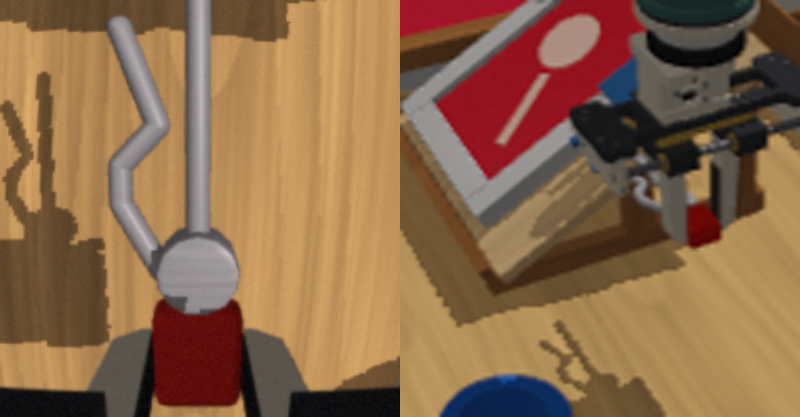

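Call:
drive_tool([
  [1.5,0,0,0],
  [3,0,0,0],
  [3.4,0,0,0],
  [3.4,0,0,0],
  [3.4,0,0,0],
])

```text
t: 11.55
eef_pos: [0.5927, 0.0444, 0.1457]
tcp_rot: [0.0, 0.695, 0.719, -0.0]
ft_force: [-0.2, 0.4, -0.7]
width: 0.319
grip_force: 40.0
```

```bash
python3 - <<'E'
from h import *
s=observe();print(s["eef_pos"])
w=camera("wrist");sc=camera("scene");cv2.imwrite("pics/w5.png",w);cv2.imwrite("pics/s5.png",sc)
w=cv2.resize(w[0:90,270:370],None,fx=4,fy=4,interpolation=2)
s=cv2.resize(sc[225:315,425:525],None,fx=4,fy=4,interpolation=2)
cv2.imwrite("pics/c5.png",np.hstack([w,s]))
E
```

```text
[0.59273966 0.04441288 0.14565774]
```

View pics/c5.png

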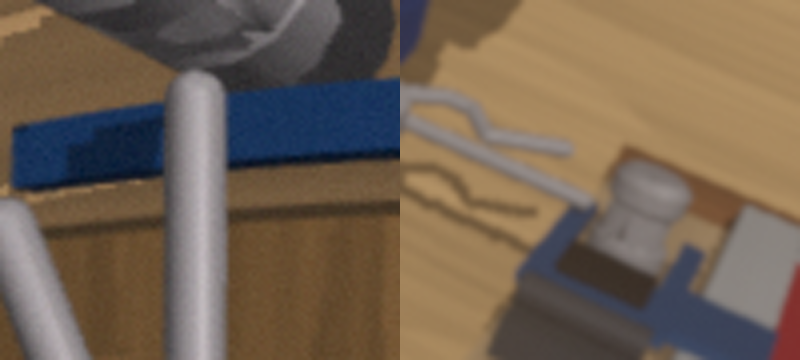

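```bash
cat >> h.py <<'E'
def proj(c,P):
    i=camera_info(c);K=i["camera_matrix"];q=np.array(i["rotation"])
    v=R.from_quat(np.r_[q[1:],q[0]]).inv().apply(np.array(P)-i["position"]);x,y,z=v[0],-v[1],-v[2]
    if c=="wrist":
        r=np.hypot(x,y);t=np.arctan2(r,z);u,w=x/r*t,y/r*t
    else: u,w=x/z,y/z
    return np.array([K[0,0]*u+K[0,2],K[1,1]*w+K[1,2]])
E
python3 - <<'E'
from h import *
np.set_printoptions(precision=1,suppress=True)
o=np.array([.588,.196,.15]);S=studR(np.radians(2))
for n,p in dict(mouth=(0,-16,0),top_near=(0,-16,22),top_left=(-16,0,22),top_right=(16,0,22),topc=(0,0,22),barz=(0,-16,-12),armL=(-35,-29,-12),arm_near=(0,-29,-12),arm_nearbot=(0,-29,-18),arm_inner=(0,-18,-12)).items():
    P=o+S@(np.array(p)/1e3)
    print(n,"wrist crop",(proj("wrist",P)-[270,0])*4,"scene crop",(proj("scene",P)-[425,225])*4)
t=np.array([.5927,.0444,.1497])+.129*np.array([-.033,.9995,0]);print(t,(proj("wrist",t)-[270,0])*4,(proj("scene",t)-[425,225])*4)
E
```

```text
mouth wrist crop [191.3  39.9] scene crop [202.8 209.9]
top_near wrist crop [100.9  -9.1] scene crop [221.5 164.6]
top_left wrist crop [ -7.9 -94.8] scene crop [265.  171.5]
top_right wrist crop [ 225.  -154.3] scene crop [253.4 190.4]
topc wrist crop [ 102.3 -125.6] scene crop [259.3 180.8]
barz wrist crop [232.4  63.3] scene crop [192.7 234.3]
armL wrist crop [ 23.5 178.5] scene crop [178.9 200.2]
arm_near wrist crop [232.8 149.9] scene crop [163.2 221. ]
arm_nearbot wrist crop [251.6 158.5] scene crop [158.3 233.1]
arm_inner wrist crop [232.4  76.4] scene crop [188.1 232.2]
[0.6 0.2 0.1] [188.7  86.9] [187.6 203.1]
```

Call:
drive_tool([
  [0,-0.15,0,0],
  [0.5,-0.15,0,0],
  [1.0,-0.15,0,0],
  [1.5,-0.15,0,0],
  [2.0,-0.15,0,0],
  [2.0,-0.15,0,0],
])

```text
t: 12.4
eef_pos: [0.5906, 0.0649, 0.1456]
tcp_rot: [-0.0, 0.695, 0.719, 0.0]
ft_force: [-0.6, -0.1, -1.0]
width: 0.317
grip_force: 40.0
```

Call:
drive_tool([
  [0.7,0,0,0],
  [1.4,0,0,0],
  [2.1,0,0,0],
  [2.8,0,0,0],
  [2.8,0,0,0],
])

```text
t: 13.02
eef_pos: [0.5893, 0.0931, 0.1453]
tcp_rot: [-0.0, 0.695, 0.719, -0.0]
ft_force: [-1.7, 0.1, -2.5]
width: 0.315
grip_force: 40.0
```

Call:
drive_tool([
  [0.5,0,0,0],
  [1.0,0,0,0],
  [1.5,0,0,0],
  [2.0,0,0,0],
  [2.0,0,0,0],
])

```text
t: 13.65
eef_pos: [0.5882, 0.1128, 0.1451]
tcp_rot: [-0.001, 0.695, 0.719, -0.001]
ft_force: [-7.5, 0.8, -3.8]
width: 0.318
grip_force: 40.1
```

Call:
drive_tool([
  [0.4,0,0,0],
  [0.8,0,0,0],
  [1.2,0,0,0],
  [1.2,0,0,0],
])

```text
t: 14.15
eef_pos: [0.5876, 0.1254, 0.1456]
tcp_rot: [-0.001, 0.695, 0.719, -0.0]
ft_force: [-11.5, 6.1, 1.1]
width: 0.318
grip_force: 40.2
```

Call:
drive_tool([
  [0.3,0,0,0],
  [0.6,0,0,0],
  [0.8,0,0,0],
  [0.8,0,0,0],
])

```text
t: 14.65
eef_pos: [0.5878, 0.1328, 0.1467]
tcp_rot: [-0.001, 0.695, 0.719, -0.0]
ft_force: [-12.7, 0.2, 9.2]
width: 0.315
grip_force: 40.1
```

Call:
drive_tool([
  [0.2,0,0,0],
  [0.4,0,0,0],
  [0.4,0,0,0],
])

```text
t: 15.02
eef_pos: [0.588, 0.1342, 0.1468]
tcp_rot: [0.001, 0.696, 0.718, -0.002]
ft_force: [-11.4, -21.2, 10.2]
width: 0.324
grip_force: 40.1
```

Call:
drive_tool([
  [0,0,0,0],
  [0,0,0,0],
  [0,0,0,0],
  [0,0,0,0],
], jaw=6)

```text
t: 15.52
eef_pos: [0.5883, 0.1366, 0.1457]
tcp_rot: [0.0, 0.695, 0.719, 0.0]
ft_force: [-0.4, -0.4, -0.3]
width: 0.637
grip_force: 0.0
```

Call:
drive_tool([
  [0,0,-2,0],
  [0,0,-5,0],
  [0,0,-8,0],
  [0,0,-8,0],
])

```text
t: 16.02
eef_pos: [0.5891, 0.1367, 0.2297]
tcp_rot: [0.001, 0.695, 0.719, 0.002]
ft_force: [-0.1, -0.1, -0.6]
width: 0.647
grip_force: 0.0
```

```bash
python3 - <<'E'
from h import *
np.set_printoptions(precision=4,suppress=True)
print(observe()["eef_pos"])
for c in("wrist","side","scene"):
    cv2.imwrite(f"pics/{c}6.png",camera(c))
    for n in("clip","clip_tip"): print(c,n,[(np.round(d["at"],1).tolist(),round(d["score"],2),atz(c,d["at"],.15)) for d in spot_point(n,c)])
w=cv2.imread("pics/wrist6.png")[20:270,200:440];s=cv2.imread("pics/scene6.png");sd=cv2.imread("pics/side6.png")
cv2.imwrite("pics/c6.png",np.hstack([cv2.resize(w,(384,400)),cv2.resize(s[205:305,430:530],(400,400),interpolation=2)]))
cv2.imwrite("pics/sd6.png",sd[90:170,240:340])
E
```

```text
[0.5891 0.1367 0.2297]
wrist clip [([305.7, 207.3], 0.64, array([0.5784, 0.1393, 0.15  ]))]
wrist clip_tip [([320.5, 53.7], 0.61, array([0.586 , 0.2627, 0.15  ])), ([262.5, 348.8], 0.44, array([ 0.5346, -0.02  ,  0.15  ]))]
side clip [([269.4, 293.1], 0.7, array([ 0.3307, -0.3476,  0.15  ])), ([346.4, 255.0], 0.58, array([ 0.5123, -0.3338,  0.15  ])), ([289.5, 139.7], 0.52, array([0.5815, 0.1179, 0.15  ]))]
side clip_tip [([274.7, 114.8], 0.79, array([0.5968, 0.2686, 0.15  ])), ([310.6, 242.2], 0.62, array([ 0.4602, -0.267 ,  0.15  ])), ([218.3, 279.4], 0.62, array([ 0.2516, -0.2711,  0.15  ]))]
scene clip [([449.1, 264.5], 0.97, array([0.5875, 0.1313, 0.15  ])), ([294.9, 229.2], 0.68, array([ 0.6783, -0.1483,  0.15  ])), ([337.4, 183.0], 0.61, array([ 0.5065, -0.1668,  0.15  ])), ([405.6, 225.6], 0.16, array([0.5421, 0.0216, 0.15  ]))]
scene clip_tip [([524.6, 297.9], 0.95, array([0.5833, 0.2599, 0.15  ])), ([383.3, 178.3], 0.82, array([ 0.4311, -0.0927,  0.15  ])), ([408.1, 226.1], 0.65, array([0.5405, 0.0262, 0.15  ])), ([335.3, 229.7], 0.6, array([ 0.633 , -0.0835,  0.15  ]))]
```

View pics/c6.png

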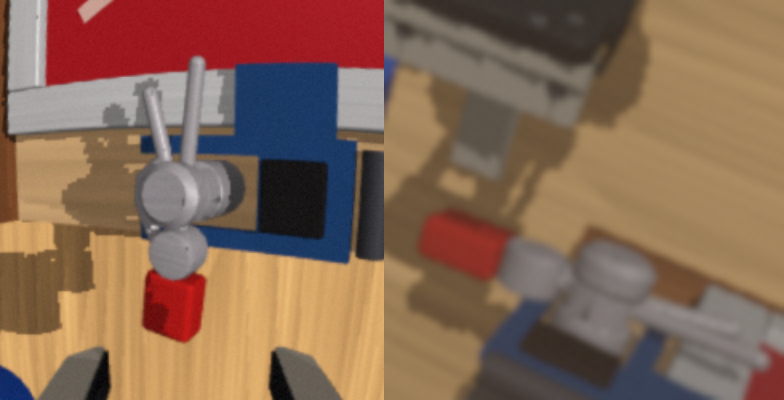

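```bash
python3 - <<'E'
import cv2,numpy as np
w=cv2.imread("pics/wrist6.png");sd=cv2.imread("pics/side6.png")
cv2.imwrite("pics/c7.png",np.hstack([cv2.resize(w[110:240,270:350],(369,600),interpolation=2),cv2.resize(sd[105:160,260:299],(425,600),interpolation=2)]))
for r in(200,207,214,221,228): print(r,w[r,284:336,2].tolist())
E
```

```text
200 [198, 200, 196, 192, 203, 185, 154, 137, 153, 156, 149, 143, 150, 160, 159, 158, 162, 163, 161, 161, 157, 162, 163, 161, 163, 165, 166, 167, 169, 171, 175, 173, 181, 191, 203, 205, 196, 180, 174, 173, 167, 168, 166, 164, 183, 194, 198, 196, 197, 200, 202, 198]
207 [195, 197, 197, 191, 194, 164, 121, 112, 110, 108, 116, 137, 156, 158, 161, 164, 161, 162, 159, 163, 160, 163, 162, 164, 162, 165, 164, 163, 164, 165, 166, 170, 179, 187, 192, 192, 184, 173, 170, 168, 167, 165, 165, 183, 194, 201, 200, 197, 199, 202, 200, 200]
214 [198, 196, 197, 190, 174, 139, 107, 109, 106, 109, 108, 110, 111, 111, 110, 108, 109, 109, 113, 108, 117, 141, 161, 162, 165, 165, 162, 162, 165, 165, 167, 178, 184, 193, 193, 183, 174, 166, 169, 160, 165, 165, 182, 195, 200, 203, 202, 198, 203, 204, 203, 200]
221 [199, 198, 197, 189, 163, 128, 110, 110, 106, 105, 107, 109, 108, 108, 106, 109, 107, 110, 112, 133, 153, 166, 163, 163, 161, 163, 162, 164, 163, 167, 172, 183, 189, 190, 183, 175, 168, 166, 162, 159, 165, 173, 204, 200, 201, 205, 203, 198, 207, 208, 206, 204]
228 [196, 200, 198, 194, 193, 205, 211, 212, 205, 202, 205, 197, 178, 152, 134, 124, 110, 112, 117, 118, 124, 151, 163, 163, 161, 163, 163, 166, 167, 172, 179, 189, 191, 187, 176, 169, 168, 159, 168, 187, 202, 212, 212, 203, 202, 202, 202, 202, 207, 210, 208, 205]
```

View pics/c7.png

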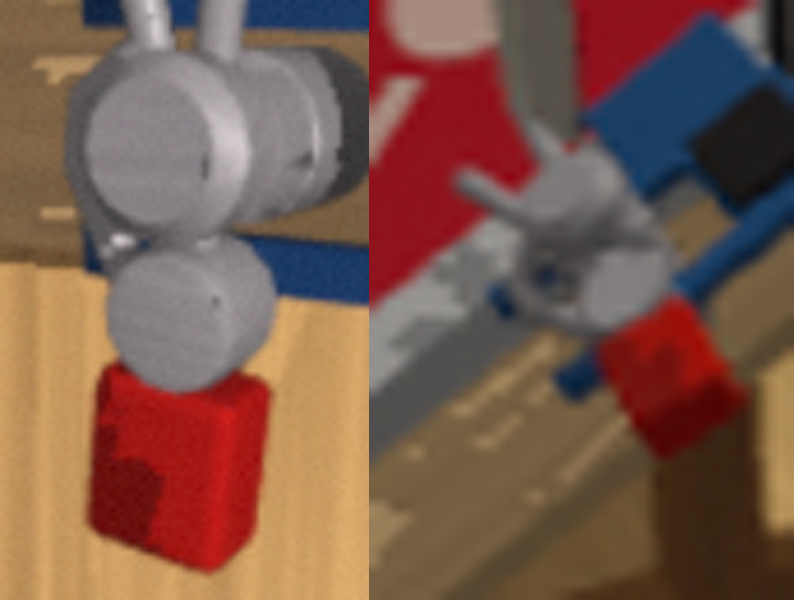

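```bash
python3 - <<'E'
from h import *
np.set_printoptions(precision=4,suppress=True)
g,e=tri(("wrist",(305.7,207.3)),("scene",(449.1,264.5)),("side",(289.5,139.7)))
t,f=tri(("wrist",(320.5,53.7)),("scene",(524.6,297.9)),("side",(274.7,114.8)))
S=studR(np.radians(2));o=np.array([.588,.196,.15])
print(g,e,t,f);a=t-g;print(np.linalg.norm(a),S.T@a/np.linalg.norm(a), S.T@(g-o),S.T@(t-o))
E
```

```text
[0.5816 0.1321 0.1414] [np.float64(0.005888268032916567), np.float64(0.002802696057002415), np.float64(0.005259519423425994)] [0.5896 0.2598 0.1566] [np.float64(0.0038579238477971403), np.float64(0.00014417058048126069), np.float64(0.0037647179017444746)]
0.12886652842450833 [0.1406 0.9883 0.0596] [-0.0117 -0.0637 -0.0036] [0.0065 0.0637 0.0041]
```

Call:
drive_tool([
  [0,-3,0,0],
  [0,-5.4,0,0],
  [0,-5.4,0,0],
  [0,-5.4,0,0],
  [0,-5.4,3,0],
  [0,-5.4,6,0],
  [0,-5.4,9.3,0],
  [0,-5.4,9.3,0],
  [0,-4.6,9.3,0],
  [0,-4.2,9.3,0],
], jaw=0)

```text
t: 17.73
eef_pos: [0.5476, 0.1352, 0.1342]
tcp_rot: [0.001, 0.695, 0.719, 0.001]
ft_force: [0.3, -1.3, -0.4]
width: 0.003
grip_force: 0.0
```

Call:
drive_tool([
  [0,0.3,0,0],
  [0,0.6,0,0],
  [0,0.6,0,0],
])

```text
t: 18.1
eef_pos: [0.5518, 0.1348, 0.1333]
tcp_rot: [-0.0, 0.695, 0.719, -0.001]
ft_force: [-10.9, -4.6, 7.5]
width: 0.006
grip_force: 5.8
```

Call:
drive_tool([
  [0,0.15,0,0],
  [0,0.15,0,0],
  [0,-0.6,0,0],
  [0,-1.6,0,0],
  [0,-1.6,0,0],
])

```text
t: 18.73
eef_pos: [0.5358, 0.1348, 0.1329]
tcp_rot: [0.0, 0.695, 0.719, 0.0]
ft_force: [-0.1, -0.0, -0.6]
width: 0.004
grip_force: 0.0
```

```bash
python3 - <<'E'
from h import *
np.set_printoptions(precision=4,suppress=True)
q={}
for c in("wrist","side","scene"):
    cv2.imwrite(f"pics/{c}8.png",camera(c))
    for n in("clip","clip_tip"): print(c,n,[(np.round(d["at"],1).tolist(),round(d["score"],2)) for d in spot_point(n,c)])
s=cv2.imread("pics/scene8.png");w=cv2.imread("pics/wrist8.png")
cv2.imwrite("pics/c8.png",np.hstack([cv2.resize(w[60:310,230:430],(400,500),interpolation=2),cv2.resize(s[205:305,440:520],(400,500),interpolation=2)]))
E
```

```text
wrist clip [([395.6, 261.3], 0.63)]
wrist clip_tip [([439.6, 26.0], 0.74)]
side clip [([344.9, 255.9], 0.73), ([269.7, 292.9], 0.66), ([288.6, 140.3], 0.51)]
side clip_tip [([308.2, 242.6], 0.63), ([218.7, 281.8], 0.59)]
scene clip [([339.9, 183.6], 0.81), ([448.3, 266.2], 0.76), ([293.9, 230.1], 0.66)]
scene clip_tip [([523.5, 296.8], 0.98), ([336.9, 230.1], 0.75), ([384.2, 175.6], 0.72)]
```

View pics/c8.png

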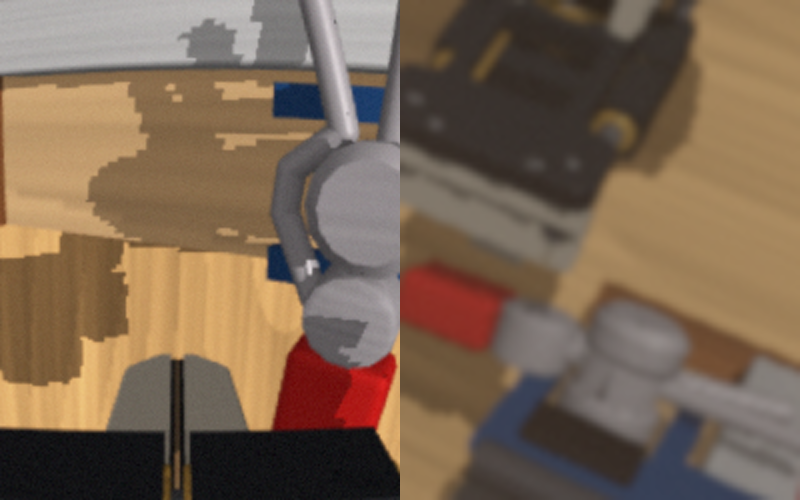

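Call:
drive_tool([
  [0,-1,-4,0],
  [0,-2,-9,0],
  [-4,-2,-14,0],
  [-8,-2,-14,0],
  [-8,-2,-14,0],
])

```text
t: 19.8
eef_pos: [0.5191, 0.0523, 0.2733]
tcp_rot: [0.0, 0.696, 0.718, 0.0]
ft_force: [1.4, -1.0, 0.4]
width: 0.003
grip_force: 0.0
```

```bash
python3 - <<'E'
from h import *
print(observe()["ft_force"]);print(finish_job())
E
```

```text
[ 1.40000772 -0.97992741  0.41756663]
the job is handed in; nothing more can be done
None
```

The bar is down with its fork round the stud, and the cotter is home, snapped over the stud and released; the job is handed in at about 20 s. The cotter rests about 9° off the hole's axis by my measurement, and a gentle nudge did not change that, so whether it counts as square is uncertain.

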